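Book in a coffee tin: show its labels and base to the code reader

TASK

Book in the square coffee tin: hold it upright about 8 cm in front of the code reader's lens and show it squarely the red label, then the blue, then the yellow, each for a full second with the middle of the label level with the lens; then tip the tin about 40 degrees so that its base swings up towards the lens, and show the middle of the base at the same place for a full second. Then set the tin down gently (no dropping), upright on the round cork mat with its whole base on the mat, and let go. Do not touch the reader, and leave the pitcher, the cup and the brush where they are.

Things in the scene. Friction and masses are not known exactly. Their poses are not given: they have to be found in the camera images.
- tin: Closed dark metal tin, loose, 60 x 60 mm square, 120 mm tall, about 0.35 kg. Origin at the centre of its underside, z up. Sides flat up to 113 mm, then a 58 mm lid. Grip two facing sides from above near the top: fingers there do not spoil the reading. Labels: red on its +y side, blue on -x, yellow on -y; +x side plain. Each also shows as a bar along that edge of the lid.
- tin_red (a point): Middle of the red label (44 mm wide, from 10 to 72 mm above the underside): 30 mm along the tin's +y from its axis, 50 mm above its underside.
- tin_blue (a point): Middle of the blue label (at first it faces away from the robot, give or take 70 degrees): 30 mm along the tin's -x from its axis, 50 mm above its underside.
- tin_yellow (a point): Middle of the yellow label: 30 mm along the tin's -y from its axis, 50 mm above its underside.
- tin_mid (a point): Point on the tin's axis, 50 mm above its underside.
- tin_base (a point): Middle of the tin's underside (a white paper disc, 36 mm across, marks it).
- tin_top (a point): Middle of the top of the tin's lid, 120 mm above its underside.
- reader: Code reader, fixed: black foot 120 x 120 x 12 mm, post, white head 75 mm deep, 100 wide, 90 high (155 to 245 mm above the counter) with a round black and glass lens on its front. Origin at its foot on the counter, x horizontal, z up. The lens is on its -x side (towards the robot) and looks level along -x. The foot reaches 55 mm in front of the origin, the lens 50 mm.
- lens (a point): Centre of the lens's front, 200 mm above the counter; axes as the reader's: it looks level along -x.
- mat: Round cork mat, fixed, 150 mm across and 4 mm thick, flat on the counter. Origin at the centre of its underside.
- pitcher: Dark steel milk pitcher with handle, loose bystander, 84 mm across without the handle, 120 mm tall. Origin at the centre of its underside, handle to +y.
- cup: White cup with handle, loose bystander, 80 mm across without the handle, 80 mm tall. Origin at the centre of its underside, handle to +y.
- brush: Grinder brush, loose bystander, lying flat on the counter, 170 mm long along its x.
Not all that is in view belongs to the job. Of the things that look like the mat, the middle-sized one is meant.

How it is judged:
By the outcome, as a careful person would: the job done as asked, in the order asked, and still so for the second after the job is handed in, with the robot touching nothing.
It also fails if it takes over 58 s, if anything falls off the work surface, if the arm or the gripper's body presses on something with over 40 N, if the wrist force passes 120 N, or if a joint passes its speed limit or range.

ROBOT

A 6-joint arm with a two-finger parallel gripper is mounted at the origin on the work surface. World frame = base frame: x ahead of the robot, y to its left, z up, the work surface at z = 0. Lengths are in mm, angles in rad, forces in N, time in s.
With the tool pointing down it reaches from about 325 to 900 mm from the base axis. Payload 6.1 kg.
Tool frame: the origin (TCP) lies at the very end of the fingers, on their centre line; the grasp point (between the pads) lies 19 mm behind it; z points along the fingers, y is the line along which they close (so a half turn about z gives the same grasp; the last joint's range is limited). The gripper opens to 85 mm and grips with 20 to 120 N. Pads are 22 mm wide; open, the fingers measure 114 mm over their backs; the gripper's body (76 mm by 85 mm) begins 54 mm behind the grasp point. The pads swing forward as they close: fully open they stand 13 mm farther back than shut.
Start: joints at [-1.442, 0.22, 1.526, -0, 1.395, -0.126], TCP at [157.526, -604.815, 231.3] pointing down, gripper open.
Joint ranges: [-2.98, 2.98], [-0.91, 2.08], [0.09, 2.57], [-1.24, 4.39], [0.2, 2.65], [-2.68, 2.68]. Speed limits (rad/s): [2.57, 2.57, 3.01, 3.14, 3.14, 3.14].

INTERFACE

Orientations are given as a 3x3 rotation matrix whose columns are the frame's x, y, z axes.
In Python, from plant import monitor, vision, bot gives the robot as it stands.
- The arm moves only by the tool play_rows, never from a script. Its argument "moves" is a list of rows, each an object with "rot": the turn, a rotation vector about the tool's x, y, z in rad, a list of three; "offset": the shift along the tool's x, y, z in m, a list of three; "fingers": the finger opening in m, from 0 to 0.0854. A call has 1 to 12 rows; each row shifts and turns the commanded pose from where the row before left it, along the tool's axes as they then stand; what a row does not reach is not made up. A row lasts 1/10 s, in which the tool goes at most 50 mm and 8.59 degrees, less where a joint would pass 70% of its speed; a pose out of reach is approached as far as the arm can. A call is refused whole if a number of a shift passes 0.05 or a number of a turn 0.15, either way. A call with a gripper value outside its range is refused whole. The fingers move at their own pace and stop on an object; "newtons" is the grip in N (left out, the last holds). Time passes only in rows, so rows that do not move let the fingers close. It gives the time, the measured TCP pose, the force, the opening and the grip force at its end, in the units of the state.
- monitor.get_state(): the state, without advancing time (a new reading comes with each control period).
- vision.get_image(name): name is "scene" or "top" or "wrist"; returns (picture, depth): 480x640x3 uint8, red, green, blue; 480x640 float32, mm along the optical axis (not along the pixel's ray), 0 where there is no reading.
- vision.calibration(name): a dict with "fovy" (degrees; the focal length in pixels is half the picture's height over the tangent of half this angle, whatever the lens; pixels are square), "cx", "cy" (the principal point, pixels), "k1" (the pictures are not rectified: a ray, as slopes to the right and down, at radius r is drawn at 1 + k1 r^2 times it, then the intrinsics apply), "pose" (4x4, takes a point from camera to world coordinates). Camera axes: x right, y up, looking along -z (the intrinsics and any distortion apply to the point x, -y, -z); pixel columns grow to the right and rows downward; lengths in mm; the calibration is good to about 2 mm. A picture is of the moment at which its call begins: read the wrist's pose just before it. calibration takes no time and is no camera call; for the wrist camera it gives the pose at the moment of the call.
- bot.job_done(): hands the job in; it is judged then, once.
The state is a dict: "t": time; "qpos": joint angles; "qvel": joint speeds; "joint_torque": joint torques, N m; "tcp_pos": TCP position; "orientation": TCP orientation; "force": force on the tool from outside, world axes, zero at the start; "moment": the same for the moment, N m; "opening": opening from 0.0 (shut) to 1.0 (fully open); "grip_force": force on a finger pad.
Only numpy, scipy, OpenCV 4.12 (cv2) and the standard library are available. Lean on these libraries where they do the work, as an engineer would, in place of code of your own. Each camera call takes 0.05 s, during which the arm holds its last target. There are 200 camera calls.

## Working session

There is one attempt and no reset: what is moved stays moved. The work goes in short steps, Python scripts to look and compute and a tool call to move; the robot and the scene stay as the last step left them, time stands still between calls to the robot, and variables do not carry over. Pictures are saved under pics/ and viewed, at most 10 in all, crops included, and the job is handed in when it is done.

Besides the shell and the picture viewer there is one more tool, called after "Emit:" as name([rows], argument=value, ...), one row to a line, values as JSON. play_rows: Moves the arm, as the interface text tells. Its arguments: {"type":"object","properties":{"moves":{"type":"array"},"newtons":{"type":"number"}},"required":["moves"]}

```bash
ls; mkdir -p pics
cat > h.py <<'E'
import numpy as np, cv2
from plant import monitor, vision, bot
def K(c):
    f=240/np.tan(np.radians(c['fovy'])/2)
    return f
def ray(c,u,v):
    f=K(c); x=(u-c['cx'])/f; y=(v-c['cy'])/f
    a,b=x,y
    for _ in range(20):
        s=1+c['k1']*(a*a+b*b); a,b=x/s,y/s
    P=np.array(c['pose']); return P[:3,3],P[:3,:3]@np.array([a,-b,-1.0])
def onplane(c,u,v,z):
    o,d=ray(c,u,v); return o+d*(z-o[2])/d[2]
def atdepth(c,u,v,dep):
    o,d=ray(c,u,v); return o+d*dep
def proj(c,p):
    P=np.array(c['pose']); q=P[:3,:3].T@(np.array(p,float)-P[:3,3]); a,b=q[0]/-q[2],-q[1]/-q[2]
    s=1+c['k1']*(a*a+b*b); f=K(c); return c['cx']+f*a*s,c['cy']+f*b*s
def grab(n):
    c=vision.calibration(n); im,d=vision.get_image(n); return c,im,d
E
python3 - <<'E'
from h import *
for n in('scene','top'):
    c,im,d=grab(n); cv2.imwrite(f'pics/{n}0.png',im[:,:,::-1]); np.savez(f'{n}0.npz',im=im,d=d); print(n,c)
print(monitor.get_state())
E
```

```text
pics
scene {'fovy': 47.123129405882636, 'cx': 322.5177604804074, 'cy': 235.51856854498783, 'k1': -0.023991009724452898, 'pose': array([[-5.30927533e-01, -5.92527683e-01,  6.05827450e-01,
         1.38446882e+03],
       [ 8.47318322e-01, -3.60267462e-01,  3.90203814e-01,
         6.53299573e+02],
       [-1.29466437e-02,  7.20498647e-01,  6.93335477e-01,
         1.12009432e+03],
       [ 0.00000000e+00,  0.00000000e+00,  0.00000000e+00,
         1.00000000e+00]])}
top {'fovy': 42.79364793195263, 'cx': 323.10247289333364, 'cy': 242.88632926008663, 'k1': 0.029773613000543164, 'pose': array([[ 1.08844292e-02,  9.84739611e-01, -1.73693488e-01,
         2.28877375e+02],
       [-9.99927561e-01,  9.82621657e-03, -6.95118782e-03,
         8.04226044e+01],
       [-5.13836016e-03,  1.73756565e-01,  9.84775230e-01,
         1.76989621e+03],
       [ 0.00000000e+00,  0.00000000e+00,  0.00000000e+00,
         1.00000000e+00]])}
{'t': 0.1, 'qpos': array([-1.44207316e+00,  2.21114063e-01,  1.52750123e+00,  1.26853189e-05,
        1.39467564e+00, -1.26082964e-01]), 'qvel': array([ 0.00168188, -0.00234854, -0.00240266,  0.00112235,  0.0001196 ,
        0.00049598]), 'joint_torque': array([ 1.32867648e-03, -4.98241782e+01, -3.90546155e+01, -1.64430689e-04,
        5.67412368e-03,  3.52043787e-05]), 'tcp_pos': array([ 157.47765023, -604.28316526,  230.32679512]), 'orientation': array([[ 9.67712767e-01,  2.52055466e-01, -2.05618649e-04],
       [ 2.52055448e-01, -9.67711325e-01,  1.68582993e-03],
       [ 2.25943152e-04, -1.68322645e-03, -9.99998558e-01]]), 'force': array([0.18193025, 0.35540396, 0.02563882]), 'moment': array([-0.06260033,  0.02250334, -0.0030753 ]), 'grip_force': 0.0, 'opening': 1.0014153568007362}
```

View pics/scene0.png

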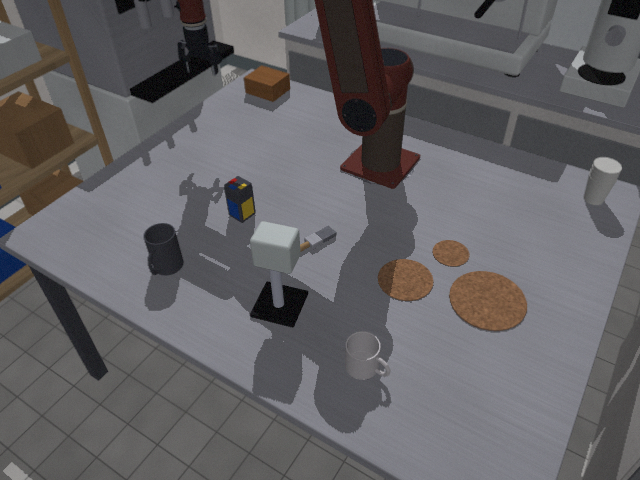

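View pics/top0.png

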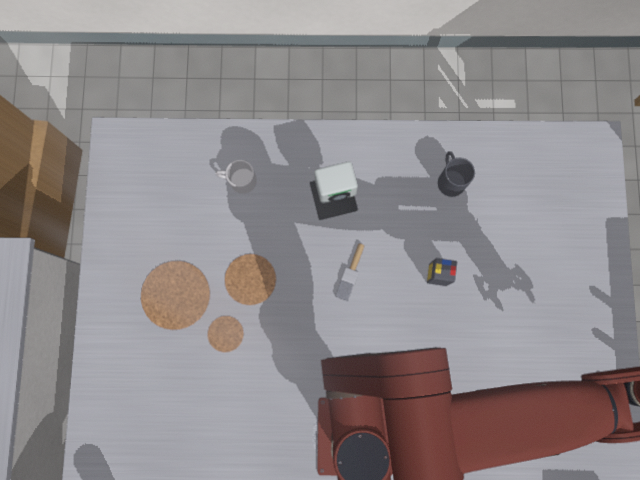

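The scene image shows the tin at (240,200), the reader with its head at (276,248) and foot at (280,303), the pitcher at (163,250), the cup at (365,355) and the brush at (315,240). In the top image the tin is at (442,272), the reader at (336,190), the pitcher at (456,176) and the cup at (240,174).

Mat candidates in the top image are (175,295) large, (250,279) middle and (225,333) small. The one at (250,279) fits as the middle-sized mat. I'll confirm it by diameter and in a crop.

Run:
```python
from h import *
t=np.load('top0.npz');im=t['im'];d=t['d'];c=vision.calibration('top')
s=np.load('scene0.npz');ims=s['im'];cs=vision.calibration('scene')
for nm,I,C in(('top',im,c),('scene',ims,cs)):
    hsv=cv2.cvtColor(I,cv2.COLOR_RGB2HSV)
    m=cv2.inRange(hsv,(5,90,60),(18,255,255)); m=cv2.morphologyEx(m,cv2.MORPH_CLOSE,np.ones((5,5)));m=cv2.morphologyEx(m,cv2.MORPH_OPEN,np.ones((5,5)))
    for k in cv2.findContours(m,0,1)[0]:
        if cv2.contourArea(k)>400:
            p=np.array([onplane(C,*q[0],4)[:2] for q in k]); (x,y),r=cv2.minEnclosingCircle(p.astype(np.float32))
            e=cv2.fitEllipse(k); print(nm,'cork',np.round(e[0]),np.round(onplane(C,*e[0],4)[:2],1),'mec',round(x),round(y),'diam',round(2*r),'area',round(2*np.sqrt(cv2.contourArea(p.astype(np.float32))/np.pi)))
a=cv2.resize(im[240:305,400:480],(480,390),interpolation=cv2.INTER_CUBIC)
b=cv2.resize(im[240:360,130:290],(320,240),interpolation=cv2.INTER_CUBIC)
e=cv2.resize(im[140:230,290:380],(400,400)[:2],interpolation=cv2.INTER_CUBIC)
o=np.zeros((600,800,3),np.uint8); o[:390,:480]=a; o[:240,480:]=b; 
o[300:600,500:800]=cv2.resize(e,(300,300)); o[400:600,:300]=cv2.resize(ims[165:235,200:305],(300,200))
cv2.imwrite('pics/crop1.png',o[:,:,::-1])
```

```text
top cork [161. 315.] [324.8 553.7] mec 333 550 diam 146 area 80
top cork [250. 279.] [431.9 303.9] mec 433 304 diam 144 area 141
top cork [ 29. 177.] [730.7 969.7] mec 741 974 diam 515 area 281
scene cork [488. 300.] [392.4 521.3] mec 388 519 diam 198 area 194
scene cork [ 14. 282.] [1002.3 -599.4] mec 1003 -597 diam 117 area 73
scene cork [405. 280.] [438.6 306.3] mec 436 305 diam 149 area 146
scene cork [450. 253.] [281.4 371.2] mec 280 371 diam 102 area 98
scene cork [267.  83.] [-242.  -653.7] mec -246 -658 diam 299 area 222
scene cork [ 48. 123.] [  428.2 -1191.9] mec 229 -1516 diam 1895 area 686
```

View pics/crop1.png

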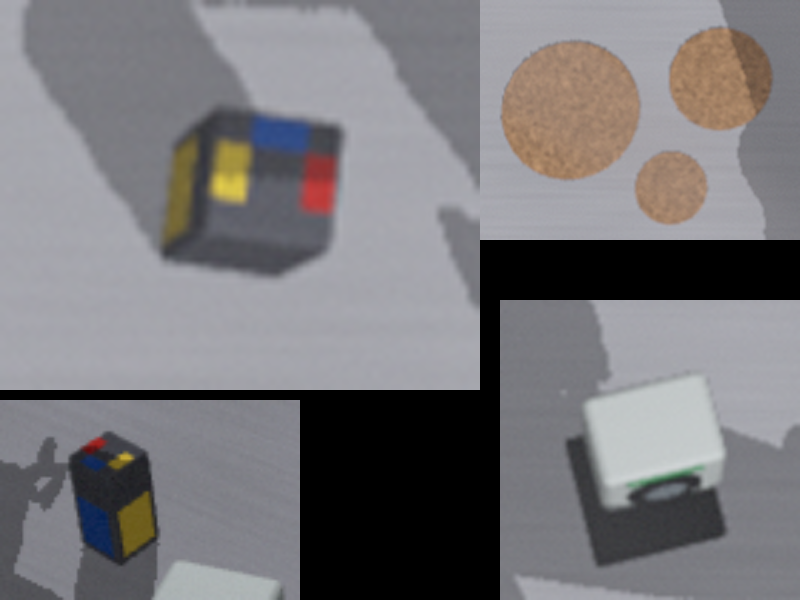

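The crop shows the three cork discs, with the middle one at top-image (250,279) measuring about 146 mm, so that one is the mat. The tin's blue bar points away from the robot, yellow to +y and red to -y. The reader is yawed slightly. Next I measure the tin and the reader.

Run:
```python
from h import *
t=np.load('top0.npz');im=t['im'];d=t['d'];c=vision.calibration('top')
s=np.load('scene0.npz');ims=s['im'];ds=s['d'];cs=vision.calibration('scene')
def cloud(C,D,x0,x1,y0,y1):
    v,u=np.mgrid[y0:y1,x0:x1]; f=K(C); x=(u-C['cx'])/f;y=(v-C['cy'])/f;a,b=x,y
    for _ in range(10):
        q=1+C['k1']*(a*a+b*b);a,b=x/q,y/q
    z=D[y0:y1,x0:x1]; P=np.array(C['pose']); p=np.stack([a*z,-b*z,-z],-1)@P[:3,:3].T+P[:3,3]; return p,z>0
def rect(p,n):
    r=cv2.minAreaRect(p[:,:2].astype(np.float32)); print(n,'ctr',np.round(r[0],1),'size',np.round(r[1],1),'ang',round(r[2],1),'z',np.round(np.median(p[:,2]),1),len(p))
for nm,I,D,C,bt,br in(('top',im,d,c,(415,470,250,295),(300,370,150,225)),('scene',ims,ds,cs,(215,265,170,225),(240,315,215,330))):
    p,ok=cloud(C,D,*bt); z=p[...,2]; rect(p[ok&(z>110)&(z<132)],nm+' tin top')
    hsv=cv2.cvtColor(np.ascontiguousarray(I[bt[2]:bt[3],bt[0]:bt[1]]),cv2.COLOR_RGB2HSV)
    for cn,lo,hi in(('red',0,8),('yel',18,35),('blue',100,125)):
        m=(hsv[...,0]>=lo)&(hsv[...,0]<=hi)&(hsv[...,1]>120)&ok&(z>112)&(z<140)
        print('  ',cn,m.sum(),np.round(p[m].mean(0),1) if m.any() else '')
    p,ok=cloud(C,D,*br); z=p[...,2]; rect(p[ok&(z>238)&(z<254)],nm+' head'); 
    # foot: dark pixels
    g=I[br[2]:br[3],br[0]:br[1]].max(-1); rect(p[ok&(z>7)&(z<18)&(g<50)],nm+' foot')
```

```text
top tin top ctr [ 451.2 -239.7] size [59.2 59.5] ang 82.9 z 119.3 468
   red 28 [ 447.5 -259.2  120.3]
   yel 47 [ 453.5 -219.7  120.7]
   blue 38 [ 470.7 -242.3  119.9]
top head ctr [668.3  59.7] size [76.7 98.7] ang 15.3 z 244.3 1007
top foot ctr [0. 0.] size [0. 0.] ang 0.0 z nan 0
scene tin top ctr [ 456.3 -239. ] size [64.4 60.9] ang 80.1 z 118.9 307
   red 18 [ 449.2 -258.7  120. ]
   yel 31 [ 455.8 -220.   120.3]
   blue 30 [ 473.4 -242.   119.9]
scene head ctr [671.6  61.8] size [ 78.8 100. ] ang 16.0 z 244.2 961
scene foot ctr [583.1 -27.3] size [432.6 154.2] ang 42.3 z 11.4 1368
  return _methods._mean(a, axis=axis, dtype=dtype,
  ret = ret.dtype.type(ret / rcount)
```

```bash
cat >> h.py <<'E'
from scipy.spatial.transform import Rotation as Ro
def down(psi):  # tool z down, tool y at yaw psi (deg)
    a=np.radians(psi); y=np.array([np.cos(a),np.sin(a),0]); z=np.array([0,0,-1.]); return np.c_[np.cross(y,z),y,z]
def plan(p1,R1,n,p0=None,R0=None):
    s=monitor.get_state(); p=np.array(s['tcp_pos'] if p0 is None else p0,float); R=np.array(s['orientation'] if R0 is None else R0)
    w=np.ones(n); 
    if n>3: w[0]=w[-1]=.5
    w/=w.sum(); rv=Ro.from_matrix(R.T@R1).as_rotvec(); dp=np.array(p1)-p
    out=[]
    for k in w:
        o=np.round(R.T@(dp*k)/1000,4); r=np.round(rv*k,3); out.append((o.tolist(),r.tolist())); R=R@Ro.from_rotvec(r).as_matrix()
    for o,r in out: print('{"offset":%s,"rot":%s}'%(o,r))
L=np.array([np.cos(np.radians(15.5)),np.sin(np.radians(15.5)),0])
E
python3 - <<'E'
from h import *
c=vision.calibration('top')
print(proj(c,[632.9,50.3,200]))
plan([452.5,-239.5,225],down(-9),12)
E
```

```text
(np.float64(339.24679876725713), np.float64(195.58033243323007))
{"offset":[0.0172, -0.0127, 0.0003],"rot":[-0.0, -0.0, -0.053]}
{"offset":[0.0356, -0.0235, 0.0005],"rot":[-0.0, -0.0, -0.105]}
{"offset":[0.0379, -0.0196, 0.0005],"rot":[-0.0, -0.0, -0.105]}
{"offset":[0.0397, -0.0155, 0.0005],"rot":[-0.0, -0.0, -0.105]}
{"offset":[0.0411, -0.0113, 0.0005],"rot":[-0.0, -0.0, -0.105]}
{"offset":[0.0421, -0.0069, 0.0005],"rot":[-0.0, -0.0, -0.105]}
{"offset":[0.0426, -0.0025, 0.0005],"rot":[-0.0, -0.0, -0.105]}
{"offset":[0.0426, 0.002, 0.0005],"rot":[-0.0, -0.0, -0.105]}
{"offset":[0.0422, 0.0065, 0.0005],"rot":[-0.0, -0.0, -0.105]}
{"offset":[0.0412, 0.0108, 0.0005],"rot":[-0.0, -0.0, -0.105]}
{"offset":[0.0399, 0.0151, 0.0005],"rot":[-0.0, -0.0, -0.105]}
{"offset":[0.019, 0.0096, 0.0003],"rot":[-0.0, -0.0, -0.053]}
```

Emit:
play_rows([
  {"offset":[0.017,-0.013,0],"rot":[0,0,-0.053],"fingers":0.085},
  {"offset":[0.036,-0.0235,0.001],"rot":[0,0,-0.105],"fingers":0.085},
  {"offset":[0.038,-0.0195,0.001],"rot":[0,0,-0.105],"fingers":0.085},
  {"offset":[0.0395,-0.0155,0.001],"rot":[0,0,-0.105],"fingers":0.085},
  {"offset":[0.041,-0.0115,0.001],"rot":[0,0,-0.105],"fingers":0.085},
  {"offset":[0.042,-0.007,0.001],"rot":[0,0,-0.105],"fingers":0.085},
  {"offset":[0.0425,-0.0025,0],"rot":[0,0,-0.105],"fingers":0.085},
  {"offset":[0.0425,0.002,0],"rot":[0,0,-0.105],"fingers":0.085},
  {"offset":[0.042,0.0065,0],"rot":[0,0,-0.105],"fingers":0.085},
  {"offset":[0.041,0.011,0],"rot":[0,0,-0.105],"fingers":0.085},
  {"offset":[0.04,0.015,0],"rot":[0,0,-0.105],"fingers":0.085},
  {"offset":[0.019,0.0095,0],"rot":[0,0,-0.053],"fingers":0.085},
])

```text
t: 1.3
tcp_pos: [453.3, -237.3, 226.0]
orientation: [[0.153, 0.988, 0.0], [0.988, -0.153, 0.001], [0.001, -0.0, -1.0]]
force: [0.1, -1.3, 0.6]
opening: 0.996
grip_force: 0.0
```

Run:
```python
from h import *
import time
for i in range(3): c,im,d=grab('wrist')
s=monitor.get_state(); print(s['t'],s['tcp_pos'],s['orientation'].round(4),s['qpos'],np.abs(s['qvel']).max())
print(c['pose'],c['fovy']); cv2.imwrite('pics/w1.png',im[:,:,::-1]); np.savez('w1.npz',im=im,d=d,pose=c['pose'])
f=K(c);v,u=np.mgrid[0:480,0:640];x=(u-c['cx'])/f;y=(v-c['cy'])/f;a,b=x,y
for _ in range(10):
    q=1+c['k1']*(a*a+b*b);a,b=x/q,y/q
p=np.stack([a*d,-b*d,-d],-1)@c['pose'][:3,:3].T+c['pose'][:3,3]
z=p[...,2]; m=(d>0)&(z>112)&(z<128)&(abs(p[...,0]-452)<60)&(abs(p[...,1]+240)<60)
r=cv2.minAreaRect(p[m][:,:2].astype(np.float32)); print(r,np.median(z[m]),m.sum())
hsv=cv2.cvtColor(im,cv2.COLOR_RGB2HSV)
for cn,lo,hi in(('red',0,8),('yel',18,35),('blue',100,125)):
    k=m&(hsv[...,0]>=lo)&(hsv[...,0]<=hi)&(hsv[...,1]>120); print(cn,k.sum(),p[k].mean(0).round(1) if k.any() else '')
```

```text
1.45 [ 452.30783775 -238.98640013  225.83301067] [[ 1.571e-01  9.876e-01 -9.000e-04]
 [ 9.876e-01 -1.571e-01  4.000e-04]
 [ 2.000e-04 -9.000e-04 -1.000e+00]] [-6.40199468e-01 -4.82280792e-02  1.82343848e+00 -2.23130443e-04
  1.36733153e+00 -4.82408748e-01] 0.04498495027092454
[[ 9.88086109e-01  1.45926726e-01  4.89002174e-02  4.65642468e+02]
 [-1.53897645e-01  9.39259643e-01  3.06768377e-01 -1.59765472e+02]
 [-1.16429574e-03 -3.10639200e-01  9.50527186e-01  3.66863736e+02]
 [ 0.00000000e+00  0.00000000e+00  0.00000000e+00  1.00000000e+00]] 68.76346526985098
((451.257080078125, -240.92091369628906), (57.9039306640625, 58.11713790893555), 82.30854797363281) 118.2595499207651 5647
red 536 [ 448.5 -261.3  118.7]
yel 680 [ 453.8 -221.7  118.7]
blue 630 [ 471.  -244.   118.7]
```

View pics/w1.png

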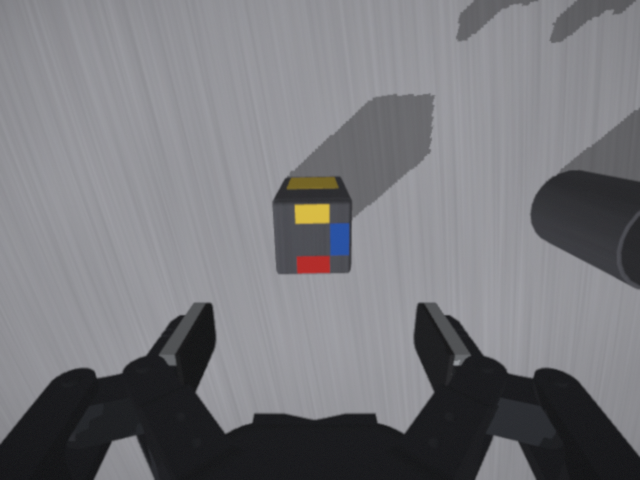

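The wrist view shows the tin's lid at (312,240), with yellow on top, blue right and red below, lying between the open fingers' planes. The pitcher, at (590,220), is clear. I descend and grip.

Run:
```python
from h import *
plan([451.3,-240.5,84],down(-7.7),6)
```

```text
{"offset":[-0.0002, -0.0001, 0.0142],"rot":[-0.0, -0.0, -0.002]}
{"offset":[-0.0003, -0.0001, 0.0284],"rot":[-0.0, -0.0, -0.005]}
{"offset":[-0.0003, -0.0001, 0.0284],"rot":[-0.0, -0.0, -0.005]}
{"offset":[-0.0003, -0.0001, 0.0284],"rot":[-0.0, -0.0, -0.005]}
{"offset":[-0.0003, -0.0001, 0.0284],"rot":[-0.0, -0.0, -0.005]}
{"offset":[-0.0002, -0.0001, 0.0142],"rot":[-0.0, -0.0, -0.002]}
```

Emit:
play_rows([
  {"offset":[-0.0005,0,0.014],"rot":[0,0,-0.005],"fingers":0.085},
  {"offset":[-0.0005,0,0.028],"rot":[0,0,-0.005],"fingers":0.085},
  {"offset":[-0.0005,0,0.028],"rot":[0,0,-0.005],"fingers":0.085},
  {"offset":[0,0,0.028],"rot":[0,0,-0.005],"fingers":0.085},
  {"offset":[0,0,0.028],"rot":[0,0,-0.005],"fingers":0.085},
  {"offset":[0,0,0.0145],"rot":[0,0,0],"fingers":0.085},
  {"offset":[0,0,0],"rot":[0,0,0],"fingers":0.085},
])

```text
t: 2.15
tcp_pos: [449.2, -241.1, 82.8]
orientation: [[0.137, 0.991, -0.005], [0.991, -0.137, 0.003], [0.003, -0.005, -1.0]]
force: [-0.5, 1.4, 0.1]
opening: 0.995
grip_force: 0.0
```

Emit:
play_rows([
  {"offset":[0,0,0],"rot":[0,0,0],"fingers":0.05},
  {"offset":[0,0,0],"rot":[0,0,0],"fingers":0.05},
  {"offset":[0,0,0],"rot":[0,0,0],"fingers":0.05},
  {"offset":[0,0,0],"rot":[0,0,0],"fingers":0.05},
  {"offset":[0,0,0],"rot":[0,0,0],"fingers":0.04},
  {"offset":[0,0,0],"rot":[0,0,0],"fingers":0.04},
  {"offset":[0,0,0],"rot":[0,0,0],"fingers":0.04},
  {"offset":[0,0,0],"rot":[0,0,0],"fingers":0.04},
], newtons=60)

```text
t: 2.95
tcp_pos: [452.7, -242.7, 87.7]
orientation: [[0.134, 0.991, 0.002], [0.991, -0.134, -0.002], [-0.002, 0.002, -1.0]]
force: [-2.4, -1.7, 7.0]
opening: 0.691
grip_force: 66.2
```

Emit:
play_rows([
  {"offset":[0,0,-0.01],"rot":[0,0,0],"fingers":0.04},
  {"offset":[0,0,-0.02],"rot":[0,0,0],"fingers":0.04},
  {"offset":[0,0,-0.03],"rot":[0,0,0],"fingers":0.04},
  {"offset":[0,0,-0.03],"rot":[0,0,0],"fingers":0.04},
  {"offset":[0,0,-0.03],"rot":[0,0,0],"fingers":0.04},
  {"offset":[0,0,-0.02],"rot":[0,0,0],"fingers":0.04},
  {"offset":[0,0,-0.01],"rot":[0,0,0],"fingers":0.04},
  {"offset":[0,0,0],"rot":[0,0,0],"fingers":0.04},
  {"offset":[0,0,0],"rot":[0,0,0],"fingers":0.04},
])

```text
t: 3.85
tcp_pos: [451.2, -241.1, 234.6]
orientation: [[0.135, 0.991, -0.001], [0.991, -0.135, 0.001], [0.001, -0.001, -1.0]]
force: [-0.7, -0.5, -3.5]
opening: 0.688
grip_force: 65.9
```

```bash
cat > lid.py <<'E'
from h import *
# lid pose in tool frame from the wrist camera; averaged tool pose
S=[];
for i in range(2):
    s=monitor.get_state();S.append(s); c,im,d=grab('wrist')
R=s['orientation'];tp=np.mean([q['tcp_pos'] for q in S],0)
print('t',s['t'],'tcp',[q['tcp_pos'].round(1).tolist() for q in S],'F',s['force'].round(1),'grip',s['grip_force'],'op',s['opening'],'q',s['qpos'].round(2))
f=K(c);v,u=np.mgrid[0:480,0:640];x=(u-c['cx'])/f;y=(v-c['cy'])/f;a,b=x,y
for _ in range(10):
    q=1+c['k1']*(a*a+b*b);a,b=x/q,y/q
p=(np.stack([a*d,-b*d,-d],-1)@c['pose'][:3,:3].T+c['pose'][:3,3]-tp)@R
m=(d>0)&(abs(p[...,0])<40)&(abs(p[...,1])<40)&(p[...,2]<-20)&(p[...,2]>-50)
hsv=cv2.cvtColor(im,cv2.COLOR_RGB2HSV)
for cn,lo,hi in(('red',0,8),('yel',18,35),('blue',100,125)):
    k=m&(hsv[...,0]>=lo)&(hsv[...,0]<=hi)&(hsv[...,1]>110); print(cn,k.sum(),p[k].mean(0).round(1) if k.any() else '')
A=p[m]; 
if len(A)>100:
    g=np.c_[A[:,:2],np.ones(len(A))]; co=np.linalg.lstsq(g,A[:,2],rcond=None)[0]; print('lid plane slopes',co.round(3)); print(cv2.minAreaRect(A[:,:2].astype(np.float32)))
cv2.imwrite('pics/w2.png',im[:,:,::-1])
E
python3 lid.py
python3 - <<'E'
from h import *
for n,bx in(('top',None),('scene',None)):
    c,im,d=grab(n); hsv=cv2.cvtColor(im,cv2.COLOR_RGB2HSV)
    v,u=np.mgrid[0:480,0:640]
    P=np.array(c['pose']);f=K(c);x=(u-c['cx'])/f;y=(v-c['cy'])/f;a,b=x,y
    for _ in range(10):
        q=1+c['k1']*(a*a+b*b);a,b=x/q,y/q
    p=np.stack([a*d,-b*d,-d],-1)@P[:3,:3].T+P[:3,3]
    m=(d>0)&(abs(p[...,0]-452)<60)&(abs(p[...,1]+241)<60)
    for cn,lo,hi in(('yel',18,35),('blue',100,125)):
        k=m&(hsv[...,0]>=lo)&(hsv[...,0]<=hi)&(hsv[...,1]>110); q=p[k]
        if len(q): print(n,cn,len(q),q.mean(0).round(1),np.percentile(q[:,2],[2,98]).round(1))
E
```

```text
t 3.9 tcp [[451.2, -241.1, 234.6], [451.0, -241.0, 234.1]] F [-0.7  0.8 -4.4] grip 65.8757221698761 op 0.6879281092162239 q [-0.65 -0.05  1.81  0.    1.39 -0.51]
red 1856 [-18.9   0.2 -31.1]
yel 2699 [ 21.    0.2 -31.2]
blue 2272 [  1.2  20.3 -30.8]
lid plane slopes [ 4.5000e-02  5.0000e-03 -3.1299e+01]
((1.9461746215820312, -0.11973953247070312), (60.17876052856445, 80.04268646240234), 1.0645700693130493)
top yel 19 [ 447.4 -221.5  266.7] [260.6 270.7]
scene yel 274 [ 456.2 -210.1  199.2] [156.1 268. ]
scene blue 263 [ 478.9 -236.1  239. ] [154.7 576.7]
```

```bash
cat >> h.py <<'E'
lens=np.array([632.9,50.3,200.])
def show(psi):
    R=down(psi); return lens-110*L-R@np.array([1,0,38.]),R
E
python3 - <<'E'
from h import *
p,R=show(105.5); print(p); plan(p,R,18)
E
```

```text
[527.8642806   21.17101701 238.        ]
{"offset":[0.0079, 0.0012, -0.0001],"rot":[-0.0, -0.0, -0.058]}
{"offset":[0.0157, 0.0033, -0.0002],"rot":[-0.0, -0.0, -0.116]}
{"offset":[0.0152, 0.0051, -0.0002],"rot":[-0.0, -0.0, -0.116]}
{"offset":[0.0145, 0.0068, -0.0002],"rot":[-0.0, -0.0, -0.116]}
{"offset":[0.0137, 0.0085, -0.0002],"rot":[-0.0, -0.0, -0.116]}
{"offset":[0.0126, 0.01, -0.0002],"rot":[-0.0, -0.0, -0.116]}
{"offset":[0.0113, 0.0114, -0.0002],"rot":[-0.0, -0.0, -0.116]}
{"offset":[0.0099, 0.0126, -0.0002],"rot":[-0.0, -0.0, -0.116]}
{"offset":[0.0084, 0.0137, -0.0002],"rot":[-0.0, -0.0, -0.116]}
{"offset":[0.0068, 0.0146, -0.0002],"rot":[-0.0, -0.0, -0.116]}
{"offset":[0.005, 0.0153, -0.0002],"rot":[-0.0, -0.0, -0.116]}
{"offset":[0.0032, 0.0157, -0.0002],"rot":[-0.0, -0.0, -0.116]}
{"offset":[0.0014, 0.016, -0.0002],"rot":[-0.0, -0.0, -0.116]}
{"offset":[-0.0005, 0.0161, -0.0002],"rot":[-0.0, -0.0, -0.116]}
{"offset":[-0.0023, 0.0159, -0.0002],"rot":[-0.0, -0.0, -0.116]}
{"offset":[-0.0041, 0.0155, -0.0002],"rot":[-0.0, -0.0, -0.116]}
{"offset":[-0.0059, 0.0149, -0.0002],"rot":[-0.0, -0.0, -0.116]}
{"offset":[-0.0038, 0.0071, -0.0001],"rot":[-0.0, -0.0, -0.058]}
```

Emit:
play_rows([
  {"offset":[0.008,0.001,-0.0005],"rot":[0,0,-0.058],"fingers":0.04},
  {"offset":[0.0155,0.0035,-0.0005],"rot":[0,0,-0.116],"fingers":0.04},
  {"offset":[0.015,0.005,-0.0005],"rot":[0,0,-0.116],"fingers":0.04},
  {"offset":[0.0145,0.007,-0.0005],"rot":[0,0,-0.116],"fingers":0.04},
  {"offset":[0.0135,0.0085,-0.0005],"rot":[0,0,-0.116],"fingers":0.04},
  {"offset":[0.0125,0.01,-0.0005],"rot":[0,0,-0.116],"fingers":0.04},
  {"offset":[0.0115,0.0115,0],"rot":[0,0,-0.116],"fingers":0.04},
  {"offset":[0.01,0.0125,0],"rot":[0,0,-0.116],"fingers":0.04},
  {"offset":[0.0085,0.0135,0],"rot":[0,0,-0.116],"fingers":0.04},
])

```text
t: 4.95
tcp_pos: [489.7, -110.3, 237.9]
orientation: [[-0.755, 0.656, -0.001], [0.656, 0.755, 0.001], [0.001, -0.0, -1.0]]
force: [0.1, 0.5, -4.0]
opening: 0.692
grip_force: 65.8
```

Emit:
play_rows([
  {"offset":[0.007,0.0145,0],"rot":[0,0,-0.116],"fingers":0.04},
  {"offset":[0.005,0.0155,0],"rot":[0,0,-0.116],"fingers":0.04},
  {"offset":[0.003,0.0155,0],"rot":[0,0,-0.116],"fingers":0.04},
  {"offset":[0.0015,0.016,0],"rot":[0,0,-0.116],"fingers":0.04},
  {"offset":[-0.0005,0.016,0],"rot":[0,0,-0.116],"fingers":0.04},
  {"offset":[-0.0025,0.016,0],"rot":[0,0,-0.116],"fingers":0.04},
  {"offset":[-0.004,0.0155,-0.0005],"rot":[0,0,-0.116],"fingers":0.04},
  {"offset":[-0.006,0.015,0],"rot":[0,0,-0.116],"fingers":0.04},
  {"offset":[-0.004,0.007,0],"rot":[0,0,-0.058],"fingers":0.04},
  {"offset":[0,0,0],"rot":[0,0,0],"fingers":0.04},
  {"offset":[0,0,0],"rot":[0,0,0],"fingers":0.04},
])

```text
t: 6.05
tcp_pos: [528.3, 19.9, 238.6]
orientation: [[-0.965, -0.262, -0.001], [-0.262, 0.965, -0.0], [0.001, 0.0, -1.0]]
force: [-0.5, -0.2, -3.3]
opening: 0.687
grip_force: 65.8
```

```bash
python3 lid.py
python3 - <<'E'
from h import *
p,R=show(105.5); print(p,R[:,1]); plan(p,R,1)
c,im,d=grab('top'); a=im[130:290,240:440].copy(); c2,im2,_=grab('scene'); b=im2[150:340,170:370]
o=np.zeros((320,740,3),np.uint8); o[:320,:400]=cv2.resize(a,(400,320)); o[:320,400:]=cv2.resize(b,(340,320)); cv2.imwrite('pics/show1.png',o[:,:,::-1])
E
```

```text
t 6.1 tcp [[528.3, 19.9, 238.6], [528.3, 19.7, 238.8]] F [ 0.4 -0.2 -3.4] grip 65.83324670791626 op 0.6920173512928779 q [-0.11 -0.02  1.77 -0.    1.39 -1.95]
red 1871 [-17.6  -0.8 -31.4]
yel 2703 [ 22.3  -0.9 -31.5]
blue 2270 [  2.6  19.2 -31.2]
lid plane slopes [ 4.8000e-02  2.0000e-03 -3.1607e+01]
((3.0461578369140625, 0.03038787841796875), (80.00215148925781, 60.096473693847656), 89.7021713256836)
[527.8642806   21.17101701 238.        ] [-0.26723838  0.96363045  0.        ]
{"offset":[0.0001, 0.0017, 0.0009],"rot":[0.0, -0.001, -0.006]}
```

View pics/show1.png

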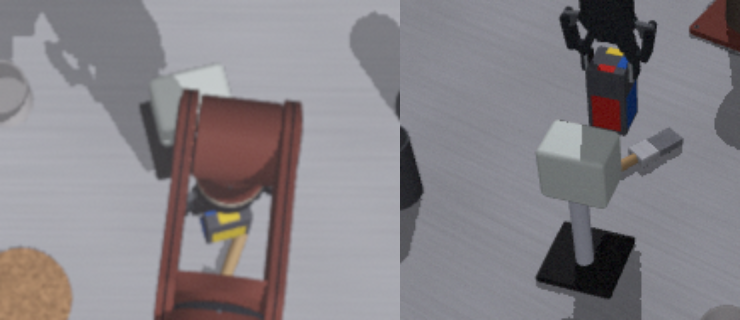

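In the two crops the red label, at right-crop (605,110), faces the reader head at (578,160), with nothing touching. I apply the small correction and hold.

Emit:
play_rows([
  {"offset":[0,0.0015,0.0005],"rot":[0,0,-0.006],"fingers":0.04},
  {"offset":[0,0,0],"rot":[0,0,0],"fingers":0.04},
  {"offset":[0,0,0],"rot":[0,0,0],"fingers":0.04},
  {"offset":[0,0,0],"rot":[0,0,0],"fingers":0.04},
  {"offset":[0,0,0],"rot":[0,0,0],"fingers":0.04},
  {"offset":[0,0,0],"rot":[0,0,0],"fingers":0.04},
  {"offset":[0,0,0],"rot":[0,0,0],"fingers":0.04},
  {"offset":[0,0,0],"rot":[0,0,0],"fingers":0.04},
  {"offset":[0,0,0],"rot":[0,0,0],"fingers":0.04},
  {"offset":[0,0,0],"rot":[0,0,0],"fingers":0.04},
  {"offset":[0,0,0],"rot":[0,0,0],"fingers":0.04},
  {"offset":[0,0,0],"rot":[0,0,0],"fingers":0.04},
])

```text
t: 7.45
tcp_pos: [528.2, 21.5, 238.8]
orientation: [[-0.963, -0.269, 0.0], [-0.269, 0.963, -0.0], [-0.0, -0.0, -1.0]]
force: [-0.7, -0.4, -3.4]
opening: 0.691
grip_force: 65.8
```

```bash
cat > lab.py <<'E'
import sys
from h import *
lo,hi=map(int,sys.argv[1:3])
s=monitor.get_state(); print(s['tcp_pos'].round(1),s['force'].round(1))
c,im,d=grab('scene'); hsv=cv2.cvtColor(im,cv2.COLOR_RGB2HSV); m=np.zeros((480,640),np.uint8); m[:]=(hsv[...,0]>=lo)&(hsv[...,0]<=hi)&(hsv[...,1]>120)&(d>0)
m[:170]=0;m[260:]=0;m[:,:240]=0;m[:,340:]=0
n,l,st,ce=cv2.connectedComponentsWithStats(m); i=1+np.argmax(st[1:,4]); v,u=np.where(l==i)
p=np.array([atdepth(c,a,b,d[b,a]) for a,b in zip(u,v)]); w=np.linalg.svd(p-np.median(p,0))[2][2]; w*=np.sign(w@L)
q=(p-lens)@np.c_[-L,np.cross([0,0,1],L),[0,0,1]]
print(len(p),'normal yaw',np.degrees(np.arctan2(w[1],w[0])),'elev',np.degrees(np.arcsin(w[2])),'dist,lat,up',np.median(q,0).round(1),'range',np.percentile(q,[2,98],axis=0).round(1))
E
python3 lab.py 0 8
python3 - <<'E'
from h import *
p,R=show(15.5); print(p); plan(p,R,14)
E
```

```text
[528.2  21.5 238.8] [-0.7 -0.4 -3.4]
259 normal yaw 15.745879022521402 elev -0.554150078867339 dist,lat,up [78.1 -1.  -7.2] range [[ 73.4 -22.1 -38.3]
 [ 81.9  20.5  22. ]]
[527.16788852  19.94014818 238.        ]
{"offset":[0.0001, -0.0, 0.0],"rot":[-0.0, -0.0, 0.06]}
{"offset":[0.0001, -0.0001, 0.0001],"rot":[-0.0, -0.0, 0.121]}
{"offset":[0.0001, -0.0001, 0.0001],"rot":[-0.0, -0.0, 0.121]}
{"offset":[0.0001, -0.0001, 0.0001],"rot":[-0.0, -0.0, 0.121]}
{"offset":[0.0001, -0.0001, 0.0001],"rot":[-0.0, -0.0, 0.121]}
{"offset":[0.0, -0.0001, 0.0001],"rot":[-0.0, -0.0, 0.121]}
{"offset":[0.0, -0.0001, 0.0001],"rot":[-0.0, -0.0, 0.121]}
{"offset":[0.0, -0.0001, 0.0001],"rot":[-0.0, -0.0, 0.121]}
{"offset":[-0.0, -0.0001, 0.0001],"rot":[-0.0, -0.0, 0.121]}
{"offset":[-0.0, -0.0001, 0.0001],"rot":[-0.0, -0.0, 0.121]}
{"offset":[-0.0, -0.0001, 0.0001],"rot":[-0.0, -0.0, 0.121]}
{"offset":[-0.0001, -0.0001, 0.0001],"rot":[-0.0, -0.0, 0.121]}
{"offset":[-0.0001, -0.0001, 0.0001],"rot":[-0.0, -0.0, 0.121]}
{"offset":[-0.0, -0.0001, 0.0],"rot":[-0.0, -0.0, 0.06]}
```

Red was held for over 1.2 s, 78 mm from the lens, level and square. Next is blue.

Emit:
play_rows([
  {"offset":[0,0,0],"rot":[0,0,0.06],"fingers":0.04},
  {"offset":[0,0,0],"rot":[0,0,0.145],"fingers":0.04},
  {"offset":[0,0,0],"rot":[0,0,0.145],"fingers":0.04},
  {"offset":[0,0,0],"rot":[0,0,0.145],"fingers":0.04},
  {"offset":[0,0,0],"rot":[0,0,0.145],"fingers":0.04},
  {"offset":[0,-0.001,0],"rot":[0,0,0.145],"fingers":0.04},
  {"offset":[0,0,0],"rot":[0,0,0.145],"fingers":0.04},
  {"offset":[0,-0.001,0],"rot":[0,0,0.145],"fingers":0.04},
  {"offset":[0,0,0.0005],"rot":[0,0,0.145],"fingers":0.04},
  {"offset":[0,0,0],"rot":[0,0,0.145],"fingers":0.04},
  {"offset":[0,0,0],"rot":[0,0,0.145],"fingers":0.04},
  {"offset":[0,0,0],"rot":[0,0,0.061],"fingers":0.04},
])

```text
t: 8.7
tcp_pos: [527.3, 19.7, 238.3]
orientation: [[-0.264, 0.965, 0.0], [0.965, 0.264, -0.0], [-0.0, 0.0, -1.0]]
force: [-0.4, -0.2, -3.7]
opening: 0.692
grip_force: 65.8
```

Emit:
play_rows([
  {"offset":[0,0,0],"rot":[0,0,0],"fingers":0.04},
  {"offset":[0,0,0],"rot":[0,0,0],"fingers":0.04},
  {"offset":[0,0,0],"rot":[0,0,0],"fingers":0.04},
  {"offset":[0,0,0],"rot":[0,0,0],"fingers":0.04},
])

```text
t: 9.1
tcp_pos: [527.3, 19.8, 238.3]
orientation: [[-0.269, 0.963, 0.0], [0.963, 0.269, 0.0], [0.0, 0.0, -1.0]]
force: [-1.3, 0.1, -3.0]
opening: 0.686
grip_force: 65.8
```

```bash
python3 lab.py 100 125
python3 - <<'E'
from h import *
p,R=show(15.5); print(p); plan(p,R,1)
E
```

```text
[527.3  19.8 238.3] [-1.3  0.1 -3. ]
304 normal yaw 15.880672892428208 elev -1.1119349283965445 dist,lat,up [78.4  1.  -8. ] range [[ 74.4 -20.  -39.2]
 [ 82.9  23.   21.6]]
[527.16788852  19.94014818 238.        ]
{"offset":[0.0002, -0.0001, 0.0003],"rot":[0.0, -0.0, 0.002]}
```

Good. I hold blue, then rotate to yellow.

Emit:
play_rows([
  {"offset":[0,0,0],"rot":[0,0,0],"fingers":0.04},
  {"offset":[0,0,0],"rot":[0,0,0],"fingers":0.04},
  {"offset":[0,0,0],"rot":[0,0,0],"fingers":0.04},
  {"offset":[0,0,0],"rot":[0,0,0],"fingers":0.04},
  {"offset":[0,0,0],"rot":[0,0,0],"fingers":0.04},
  {"offset":[0,0,0],"rot":[0,0,0],"fingers":0.04},
  {"offset":[0,0,0],"rot":[0,0,0],"fingers":0.04},
  {"offset":[0,0,0],"rot":[0,0,0],"fingers":0.04},
  {"offset":[0,0,0],"rot":[0,0,0],"fingers":0.04},
  {"offset":[0,0,0],"rot":[0,0,0],"fingers":0.04},
  {"offset":[0,0,0],"rot":[0,0,0],"fingers":0.04},
  {"offset":[0,0,0],"rot":[0,0,0],"fingers":0.04},
])

```text
t: 10.35
tcp_pos: [527.3, 19.8, 238.3]
orientation: [[-0.269, 0.963, -0.0], [0.963, 0.269, 0.0], [0.0, -0.0, -1.0]]
force: [-0.1, 0.7, -3.9]
opening: 0.691
grip_force: 65.8
```

Emit:
play_rows([
  {"offset":[0,0,0],"rot":[0,0,0.06],"fingers":0.04},
  {"offset":[0,0,0],"rot":[0,0,0.145],"fingers":0.04},
  {"offset":[0,0,0],"rot":[0,0,0.145],"fingers":0.04},
  {"offset":[0,0,0],"rot":[0,0,0.145],"fingers":0.04},
  {"offset":[0,-0.001,0],"rot":[0,0,0.145],"fingers":0.04},
  {"offset":[0,0,0],"rot":[0,0,0.145],"fingers":0.04},
  {"offset":[0,0,0],"rot":[0,0,0.145],"fingers":0.04},
  {"offset":[-0.001,0,0],"rot":[0,0,0.145],"fingers":0.04},
  {"offset":[0,0,0],"rot":[0,0,0.145],"fingers":0.04},
  {"offset":[0,0,0],"rot":[0,0,0.145],"fingers":0.04},
  {"offset":[0,0,0],"rot":[0,0,0.145],"fingers":0.04},
  {"offset":[0,0,0],"rot":[0,0,0.061],"fingers":0.04},
])

```text
t: 11.55
tcp_pos: [525.7, 19.2, 238.3]
orientation: [[0.965, 0.264, -0.0], [0.264, -0.965, 0.0], [-0.0, -0.0, -1.0]]
force: [-0.2, -0.2, -3.2]
opening: 0.69
grip_force: 65.8
```

Emit:
play_rows([
  {"offset":[0,0,0],"rot":[0,0,0],"fingers":0.04},
  {"offset":[0,0,0],"rot":[0,0,0],"fingers":0.04},
  {"offset":[0,0,0],"rot":[0,0,0],"fingers":0.04},
  {"offset":[0,0,0],"rot":[0,0,0],"fingers":0.04},
])

```text
t: 11.95
tcp_pos: [525.7, 19.2, 238.3]
orientation: [[0.963, 0.269, 0.0], [0.269, -0.963, -0.0], [0.0, 0.0, -1.0]]
force: [-0.7, 0.1, -4.1]
opening: 0.685
grip_force: 65.8
```

```bash
python3 lab.py 18 35
python3 - <<'E'
from h import *
p,R=show(-74.5); print(p); plan(p,R,1); print(monitor.get_state()['qpos'])
E
```

```text
[525.7  19.2 238.3] [-0.7  0.1 -4.1]
309 normal yaw 12.240457190322614 elev -3.084353478521814 dist,lat,up [77.1  0.2 -6.2] range [[ 73.  -22.  -38.2]
 [ 81.4  21.6  22.6]]
[525.93701969  20.63654026 238.        ]
{"offset":[0.0006, -0.0013, 0.0003],"rot":[-0.0, 0.0, 0.002]}
[-1.13540140e-01 -2.21425033e-02  1.77445024e+00 -3.59508416e-06
  1.38930272e+00  1.18484459e+00]
```

Emit:
play_rows([
  {"offset":[0,0,0],"rot":[0,0,0],"fingers":0.04},
  {"offset":[0,0,0],"rot":[0,0,0],"fingers":0.04},
  {"offset":[0,0,0],"rot":[0,0,0],"fingers":0.04},
  {"offset":[0,0,0],"rot":[0,0,0],"fingers":0.04},
  {"offset":[0,0,0],"rot":[0,0,0],"fingers":0.04},
  {"offset":[0,0,0],"rot":[0,0,0],"fingers":0.04},
  {"offset":[0,0,0],"rot":[0,0,0],"fingers":0.04},
  {"offset":[0,0,0],"rot":[0,0,0],"fingers":0.04},
  {"offset":[0,0,0],"rot":[0,0,0],"fingers":0.04},
  {"offset":[0,0,0],"rot":[0,0,0],"fingers":0.04},
  {"offset":[0,0,0],"rot":[0,0,0],"fingers":0.04},
  {"offset":[0,0,0],"rot":[0,0,0],"fingers":0.04},
])

```text
t: 13.2
tcp_pos: [525.7, 19.2, 238.3]
orientation: [[0.963, 0.268, -0.0], [0.268, -0.963, 0.0], [-0.0, -0.0, -1.0]]
force: [0.6, -0.9, -3.3]
opening: 0.691
grip_force: 65.8
```

```bash
cat >> h.py <<'E'
def basepose():
    t=np.radians(40); Z=np.array([0,0,1.]); z=np.sin(t)*L-np.cos(t)*Z; y=np.cos(t)*L+np.sin(t)*Z
    R=np.c_[np.cross(y,z),y,z]; return lens-80*L-R@np.array([1,0,88.]),R
E
python3 - <<'E'
from h import *
p,R=basepose(); print(p); plan(p,R,17)
s=monitor.get_state(); p0,R0=s['tcp_pos'],s['orientation']; rv=Ro.from_matrix(R0.T@R).as_rotvec()
co=np.array([[a+1,b,h] for a in(-30,30) for b in(-45,45,-30,30) for h in(88,60,0,-32)])
print([round(min(-((p0+(p-p0)*k-lens)+co@(R0@Ro.from_rotvec(rv*k).as_matrix()).T)@L)) for k in np.linspace(0,1,9)])
E
```

```text
[501.56874714  12.84087797 267.41191099]
{"offset":[-0.0008, -0.0, -0.0009],"rot":[-0.017, 0.017, -0.047]}
{"offset":[-0.0015, -0.0001, -0.0018],"rot":[-0.034, 0.034, -0.094]}
{"offset":[-0.0015, -0.0001, -0.0019],"rot":[-0.034, 0.034, -0.094]}
{"offset":[-0.0014, -0.0002, -0.002],"rot":[-0.034, 0.034, -0.094]}
{"offset":[-0.0013, -0.0003, -0.002],"rot":[-0.034, 0.034, -0.094]}
{"offset":[-0.0012, -0.0003, -0.0021],"rot":[-0.034, 0.034, -0.094]}
{"offset":[-0.0011, -0.0003, -0.0021],"rot":[-0.034, 0.034, -0.094]}
{"offset":[-0.001, -0.0004, -0.0022],"rot":[-0.034, 0.034, -0.094]}
{"offset":[-0.0009, -0.0004, -0.0022],"rot":[-0.034, 0.034, -0.094]}
{"offset":[-0.0008, -0.0004, -0.0022],"rot":[-0.034, 0.034, -0.094]}
{"offset":[-0.0006, -0.0004, -0.0023],"rot":[-0.034, 0.034, -0.094]}
{"offset":[-0.0005, -0.0003, -0.0023],"rot":[-0.034, 0.034, -0.094]}
{"offset":[-0.0004, -0.0003, -0.0023],"rot":[-0.034, 0.034, -0.094]}
{"offset":[-0.0003, -0.0003, -0.0024],"rot":[-0.034, 0.034, -0.094]}
{"offset":[-0.0002, -0.0002, -0.0024],"rot":[-0.034, 0.034, -0.094]}
{"offset":[-0.0001, -0.0001, -0.0024],"rot":[-0.034, 0.034, -0.094]}
{"offset":[-0.0, -0.0, -0.0012],"rot":[-0.017, 0.017, -0.047]}
[81, 70, 59, 51, 44, 40, 39, 41, 46]
```

Emit:
play_rows([
  {"offset":[-0.001,0,-0.001],"rot":[-0.017,0.017,-0.047],"fingers":0.04},
  {"offset":[-0.0015,0,-0.002],"rot":[-0.034,0.034,-0.094],"fingers":0.04},
  {"offset":[-0.0015,0,-0.002],"rot":[-0.034,0.034,-0.094],"fingers":0.04},
  {"offset":[-0.0015,0,-0.002],"rot":[-0.034,0.034,-0.094],"fingers":0.04},
  {"offset":[-0.0015,-0.0005,-0.002],"rot":[-0.034,0.034,-0.094],"fingers":0.04},
  {"offset":[-0.001,-0.0005,-0.002],"rot":[-0.034,0.034,-0.094],"fingers":0.04},
  {"offset":[-0.001,-0.0005,-0.002],"rot":[-0.034,0.034,-0.094],"fingers":0.04},
  {"offset":[-0.001,-0.0005,-0.002],"rot":[-0.034,0.034,-0.094],"fingers":0.04},
  {"offset":[-0.001,-0.0005,-0.002],"rot":[-0.034,0.034,-0.094],"fingers":0.04},
])

```text
t: 14.1
tcp_pos: [511.8, 16.0, 253.4]
orientation: [[0.437, 0.812, 0.386], [0.888, -0.458, -0.041], [0.143, 0.361, -0.922]]
force: [-0.2, -0.5, -3.8]
opening: 0.688
grip_force: 65.8
```

Emit:
play_rows([
  {"offset":[-0.001,-0.0005,-0.002],"rot":[-0.034,0.034,-0.094],"fingers":0.04},
  {"offset":[-0.0005,-0.0005,-0.0025],"rot":[-0.034,0.034,-0.094],"fingers":0.04},
  {"offset":[-0.0005,-0.0005,-0.0025],"rot":[-0.034,0.034,-0.094],"fingers":0.04},
  {"offset":[-0.0005,0,-0.0025],"rot":[-0.034,0.034,-0.094],"fingers":0.04},
  {"offset":[0,0,-0.0025],"rot":[-0.034,0.034,-0.094],"fingers":0.04},
  {"offset":[0,0,-0.0025],"rot":[-0.034,0.034,-0.094],"fingers":0.04},
  {"offset":[0,0,-0.0025],"rot":[-0.034,0.034,-0.094],"fingers":0.04},
  {"offset":[0,0,-0.0015],"rot":[-0.017,0.017,-0.047],"fingers":0.04},
  {"offset":[0,0,0],"rot":[0,0,0],"fingers":0.04},
  {"offset":[0,0,0],"rot":[0,0,0],"fingers":0.04},
])

```text
t: 15.1
tcp_pos: [500.6, 13.0, 268.2]
orientation: [[-0.269, 0.74, 0.616], [0.963, 0.207, 0.172], [-0.0, 0.64, -0.769]]
force: [0.5, 0.2, -3.7]
opening: 0.69
grip_force: 65.9
```

```bash
python3 lid.py
python3 - <<'E'
from h import *
p,R=basepose(); s=monitor.get_state(); print(p,s['tcp_pos'],s['orientation'][:,2],R[:,2]); plan(p,R,1)
b=s['tcp_pos']+s['orientation']@np.array([1,0,88]); print('base rel lens',b-lens,-(b-lens)@L)
c,im,d=grab('scene'); cv2.imwrite('pics/base.png',cv2.resize(im[140:340,170:370],(600,600),interpolation=cv2.INTER_CUBIC)[:,:,::-1])
E
```

```text
t 15.15 tcp [[500.6, 13.0, 268.2], [500.7, 13.2, 268.4]] F [ 0.7 -0.3 -3.9] grip 65.92845797538757 op 0.6886945047693918 q [-0.42 -0.66  2.34  0.52  0.96 -0.88]
red 1888 [-18.8  -1.1 -31.9]
yel 2707 [ 21.2  -1.1 -32. ]
blue 2250 [  1.5  18.9 -31.6]
lid plane slopes [ 5.2000e-02  4.0000e-03 -3.1968e+01]
((1.9779720306396484, -0.040264129638671875), (59.84559631347656, 80.02485656738281), 0.2917812764644623)
[501.56874714  12.84087797 267.41191099] [500.76712165  13.43326276 268.38820144] [ 0.61618548  0.1724616  -0.76848712] [ 0.61940972  0.17177752 -0.76604444]
{"offset":[-0.0008, -0.0002, 0.0011],"rot":[-0.004, -0.002, 0.003]}
base rel lens [-78.17877022 -20.72731643   0.76074169] 80.87457816310184
```

View pics/base.png

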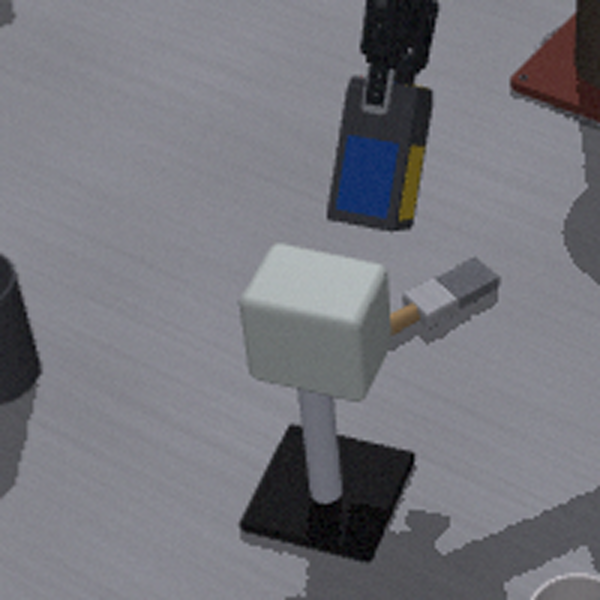

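The crop shows the tin tipped, blue face up at (367,178), its base turned to the reader head at (315,315) with a clear gap. I hold.

Emit:
play_rows([
  {"offset":[0,0,0],"rot":[0,0,0],"fingers":0.04},
  {"offset":[0,0,0],"rot":[0,0,0],"fingers":0.04},
  {"offset":[0,0,0],"rot":[0,0,0],"fingers":0.04},
  {"offset":[0,0,0],"rot":[0,0,0],"fingers":0.04},
  {"offset":[0,0,0],"rot":[0,0,0],"fingers":0.04},
  {"offset":[0,0,0],"rot":[0,0,0],"fingers":0.04},
  {"offset":[0,0,0],"rot":[0,0,0],"fingers":0.04},
  {"offset":[0,0,0],"rot":[0,0,0],"fingers":0.04},
  {"offset":[0,0,0],"rot":[0,0,0],"fingers":0.04},
  {"offset":[0,0,0],"rot":[0,0,0],"fingers":0.04},
  {"offset":[0,0,0],"rot":[0,0,0],"fingers":0.04},
  {"offset":[0,0,0],"rot":[0,0,0],"fingers":0.04},
])

```text
t: 16.45
tcp_pos: [500.8, 13.3, 268.4]
orientation: [[-0.271, 0.739, 0.617], [0.963, 0.208, 0.173], [-0.001, 0.64, -0.768]]
force: [0.4, 0.1, -3.1]
opening: 0.688
grip_force: 65.9
```

Run:
```python
from h import *
for n in('top','scene'):
    z=np.load(n+'0.npz'); c=vision.calibration(n); u,v=(250,279) if n=='top' else (405,280)
    P=[atdepth(c,a,b,z['d'][b,a]) for a in range(u-12,u+13) for b in range(v-8,v+9) if z['d'][b,a]>0]; print(n,np.median(P,0).round(1))
    for q in([434.5,190,0],[540,290,0]):
        a,b=map(round,proj(c,q)); print('  counter',np.round(np.median([atdepth(c,a+i,b+j,z['d'][b+j,a+i])[2] for i in range(-4,5) for j in range(-4,5)]),1))
R=down(15.5); p=np.array([434.5,304.8,175])-R@[1,0,0]; plan(p,R,12)
```

```text
top [432.  303.1   4.6]
  counter -0.0
  counter -0.4
scene [439.8 306.9   3.7]
  counter -0.2
  counter -0.3
{"offset":[0.0135, -0.0022, 0.0037],"rot":[0.032, -0.0, 0.0]}
{"offset":[0.0271, -0.0041, 0.0075],"rot":[0.063, -0.0, 0.0]}
{"offset":[0.0271, -0.0036, 0.0078],"rot":[0.063, -0.0, 0.0]}
{"offset":[0.0271, -0.0032, 0.008],"rot":[0.063, -0.0, 0.0]}
{"offset":[0.0271, -0.0026, 0.0082],"rot":[0.063, -0.0, 0.0]}
{"offset":[0.0271, -0.0021, 0.0083],"rot":[0.063, -0.0, 0.0]}
{"offset":[0.0271, -0.0016, 0.0084],"rot":[0.063, -0.0, 0.0]}
{"offset":[0.0271, -0.0011, 0.0085],"rot":[0.063, -0.0, 0.0]}
{"offset":[0.0271, -0.0005, 0.0086],"rot":[0.063, -0.0, 0.0]}
{"offset":[0.0271, 0.0, 0.0086],"rot":[0.063, -0.0, 0.0]}
{"offset":[0.0271, 0.0006, 0.0086],"rot":[0.063, -0.0, 0.0]}
{"offset":[0.0135, 0.0005, 0.0043],"rot":[0.032, -0.0, 0.0]}
```

Emit:
play_rows([
  {"offset":[0.0135,-0.002,0.0035],"rot":[0.032,0,0],"fingers":0.04},
  {"offset":[0.027,-0.004,0.0075],"rot":[0.063,0,0],"fingers":0.04},
  {"offset":[0.027,-0.0035,0.008],"rot":[0.063,0,0],"fingers":0.04},
  {"offset":[0.027,-0.003,0.008],"rot":[0.063,0,0],"fingers":0.04},
  {"offset":[0.027,-0.0025,0.008],"rot":[0.063,0,0],"fingers":0.04},
  {"offset":[0.027,-0.002,0.0085],"rot":[0.063,0,0],"fingers":0.04},
  {"offset":[0.027,-0.0015,0.0085],"rot":[0.063,0,0],"fingers":0.04},
  {"offset":[0.027,-0.001,0.0085],"rot":[0.063,0,0],"fingers":0.04},
  {"offset":[0.027,-0.0005,0.0085],"rot":[0.063,0,0],"fingers":0.04},
  {"offset":[0.027,0,0.0085],"rot":[0.063,0,0],"fingers":0.04},
  {"offset":[0.027,0.0005,0.0085],"rot":[0.063,0,0],"fingers":0.04},
  {"offset":[0.0135,0.0005,0.0045],"rot":[0.032,0,0],"fingers":0.04},
])

```text
t: 17.65
tcp_pos: [435.6, 306.0, 174.5]
orientation: [[-0.272, 0.962, -0.001], [0.962, 0.272, 0.0], [0.001, -0.001, -1.0]]
force: [1.1, -0.2, -3.4]
opening: 0.689
grip_force: 66.0
```

Emit:
play_rows([
  {"offset":[0,0,0],"rot":[0,0,0],"fingers":0.04},
  {"offset":[0,0,0],"rot":[0,0,0],"fingers":0.04},
  {"offset":[0,0,0],"rot":[0,0,0],"fingers":0.04},
])

```text
t: 17.95
tcp_pos: [436.0, 303.0, 175.6]
orientation: [[-0.27, 0.963, 0.002], [0.963, 0.27, -0.0], [-0.001, 0.002, -1.0]]
force: [0.3, -0.4, -3.7]
opening: 0.688
grip_force: 66.2
```

```bash
python3 lid.py
python3 - <<'E'
from h import *
R=down(15.5); p=np.array([434.5,304.8,96])-R@[1,0,0]; plan(p,R,8)
c,im,d=grab('wrist')
hsv=cv2.cvtColor(im,cv2.COLOR_RGB2HSV); m=cv2.inRange(hsv,(5,90,50),(18,255,255)); v,u=np.where(m>0)
print(m.sum()/255, [np.round(onplane(c,a,b,4)[:2]) for a,b in((u.mean(),v.min()),(u.mean(),v.max()))] if len(u) else 0)
E
```

```text
t 18.0 tcp [[436.0, 303.0, 175.6], [436.0, 302.9, 175.7]] F [-0.2 -1.  -3.2] grip 66.18215203285217 op 0.6902383303703682 q [ 0.46  0.04  1.83 -0.    1.27  0.19]
red 1858 [-18.9  -0.1 -31.4]
yel 2693 [ 21.   -0.1 -31.5]
blue 2249 [  1.3  19.9 -31.2]
lid plane slopes [ 4.8000e-02  4.0000e-03 -3.1539e+01]
((1.6525516510009766, 0.0255584716796875), (79.93240356445312, 59.684844970703125), 89.73309326171875)
{"offset":[0.0001, -0.0001, 0.0057],"rot":[0.0, 0.0, 0.0]}
{"offset":[0.0002, -0.0002, 0.0114],"rot":[0.0, 0.0, 0.0]}
{"offset":[0.0002, -0.0002, 0.0114],"rot":[0.0, 0.0, 0.0]}
{"offset":[0.0002, -0.0002, 0.0114],"rot":[0.0, 0.0, 0.0]}
{"offset":[0.0002, -0.0002, 0.0114],"rot":[0.0, 0.0, 0.0]}
{"offset":[0.0002, -0.0002, 0.0114],"rot":[0.0, 0.0, 0.0]}
{"offset":[0.0002, -0.0002, 0.0114],"rot":[0.0, 0.0, 0.0]}
{"offset":[0.0001, -0.0001, 0.0057],"rot":[0.0, 0.0, 0.0]}
33221.0 [array([348., 456.]), array([394., 257.])]
```

View pics/w2.png

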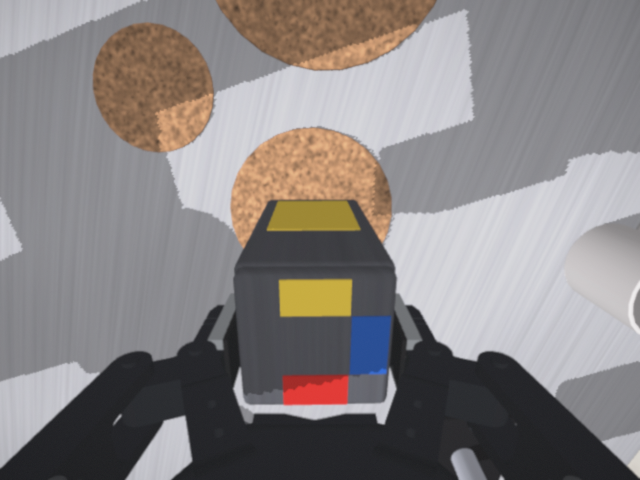

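The wrist view shows the gripped tin, lid at (315,330), above the middle-sized mat at (312,190), with the cup well clear at (610,270). I lower it.

Emit:
play_rows([
  {"offset":[0,0,0.006],"rot":[0,0,0],"fingers":0.04},
  {"offset":[0,0,0.012],"rot":[0,0,0],"fingers":0.04},
  {"offset":[0,0,0.012],"rot":[0,0,0],"fingers":0.04},
  {"offset":[0.001,-0.001,0.012],"rot":[0,0,0],"fingers":0.04},
  {"offset":[0,0,0.012],"rot":[0,0,0],"fingers":0.04},
  {"offset":[0,0,0.012],"rot":[0,0,0],"fingers":0.04},
  {"offset":[0,0,0.007],"rot":[0,0,0],"fingers":0.04},
  {"offset":[0,0,0.004],"rot":[0,0,0],"fingers":0.04},
  {"offset":[0,0,0.001],"rot":[0,0,0],"fingers":0.04},
  {"offset":[0,0,0],"rot":[0,0,0],"fingers":0.04},
  {"offset":[0,0,0],"rot":[0,0,0],"fingers":0.04},
])

```text
t: 19.2
tcp_pos: [435.1, 304.3, 98.0]
orientation: [[-0.271, 0.963, 0.002], [0.963, 0.271, 0.0], [-0.001, 0.002, -1.0]]
force: [-0.0, -0.7, -2.5]
opening: 0.689
grip_force: 66.2
```

Emit:
play_rows([
  {"offset":[0,0,0.001],"rot":[0,0,0],"fingers":0.04},
  {"offset":[0,0,0.001],"rot":[0,0,0],"fingers":0.04},
  {"offset":[0,0,0.001],"rot":[0,0,0],"fingers":0.04},
  {"offset":[0,0,0],"rot":[0,0,0],"fingers":0.04},
  {"offset":[0,0,0],"rot":[0,0,0],"fingers":0.04},
])

```text
t: 19.7
tcp_pos: [434.5, 304.0, 94.2]
orientation: [[-0.271, 0.963, 0.001], [0.963, 0.271, -0.001], [-0.001, 0.001, -1.0]]
force: [0.1, 0.3, -2.9]
opening: 0.69
grip_force: 66.2
```

Emit:
play_rows([
  {"offset":[0,0,0.001],"rot":[0,0,0],"fingers":0.04},
  {"offset":[0,0,0.0005],"rot":[0,0,0],"fingers":0.04},
  {"offset":[0,0,0.0005],"rot":[0,0,0],"fingers":0.04},
  {"offset":[0,0,0],"rot":[0,0,0],"fingers":0.04},
  {"offset":[0,0,0],"rot":[0,0,0],"fingers":0.04},
])

```text
t: 20.2
tcp_pos: [434.6, 304.1, 92.3]
orientation: [[-0.271, 0.963, 0.001], [0.963, 0.271, -0.001], [-0.001, 0.001, -1.0]]
force: [-0.2, -0.5, -3.8]
opening: 0.692
grip_force: 66.2
```

Emit:
play_rows([
  {"offset":[0,0,0.0005],"rot":[0,0,0],"fingers":0.04},
  {"offset":[0,0,0.0005],"rot":[0,0,0],"fingers":0.04},
  {"offset":[0,0,0],"rot":[0,0,0],"fingers":0.04},
  {"offset":[0,0,0],"rot":[0,0,0],"fingers":0.04},
])

```text
t: 20.6
tcp_pos: [434.7, 304.2, 91.8]
orientation: [[-0.271, 0.963, 0.001], [0.963, 0.271, -0.0], [-0.001, 0.001, -1.0]]
force: [-2.3, -1.3, 2.4]
opening: 0.691
grip_force: 66.8
```

The tin is in contact and fully supported. I release it.

Emit:
play_rows([
  {"offset":[0,0,0],"rot":[0,0,0],"fingers":0.058},
  {"offset":[0,0,0],"rot":[0,0,0],"fingers":0.062},
  {"offset":[0,0,0],"rot":[0,0,0],"fingers":0.07},
  {"offset":[0,0,0],"rot":[0,0,0],"fingers":0.085},
  {"offset":[0,0,0],"rot":[0,0,0],"fingers":0.085},
  {"offset":[0,0,0],"rot":[0,0,0],"fingers":0.085},
  {"offset":[0,0,0],"rot":[0,0,0],"fingers":0.085},
  {"offset":[0,0,0],"rot":[0,0,0],"fingers":0.085},
])

```text
t: 21.4
tcp_pos: [434.6, 304.1, 91.3]
orientation: [[-0.271, 0.963, 0.001], [0.963, 0.271, -0.001], [-0.001, 0.001, -1.0]]
force: [0.3, -0.4, 1.0]
opening: 0.998
grip_force: 0.0
```

Emit:
play_rows([
  {"offset":[0,0,-0.005],"rot":[0,0,0],"fingers":0.085},
  {"offset":[0,0,-0.015],"rot":[0,0,0],"fingers":0.085},
  {"offset":[0,0,-0.025],"rot":[0,0,0],"fingers":0.085},
  {"offset":[0,0,-0.035],"rot":[0,0,0],"fingers":0.085},
  {"offset":[0,0,-0.035],"rot":[0,0,0],"fingers":0.085},
  {"offset":[0,0,-0.035],"rot":[0,0,0],"fingers":0.085},
  {"offset":[0,0,-0.02],"rot":[0,0,0],"fingers":0.085},
  {"offset":[0,0,-0.01],"rot":[0,0,0],"fingers":0.085},
  {"offset":[0,0,0],"rot":[0,0,0],"fingers":0.085},
  {"offset":[0,0,0],"rot":[0,0,0],"fingers":0.085},
])

```text
t: 22.4
tcp_pos: [433.9, 303.9, 270.5]
orientation: [[-0.271, 0.963, 0.0], [0.963, 0.271, -0.001], [-0.001, -0.0, -1.0]]
force: [-0.3, -1.1, -0.6]
opening: 0.996
grip_force: 0.0
```

Run:
```python
from h import *
c,im,d=grab('scene'); cv2.imwrite('pics/end.png',im[:,:,::-1]); s=monitor.get_state(); print(s['t'],s['tcp_pos'],s['force'])
```

```text
22.45 [433.63417063 303.79264957 269.74803732] [ 0.0187451  -0.76749937  0.15815742]
```

View pics/end.png

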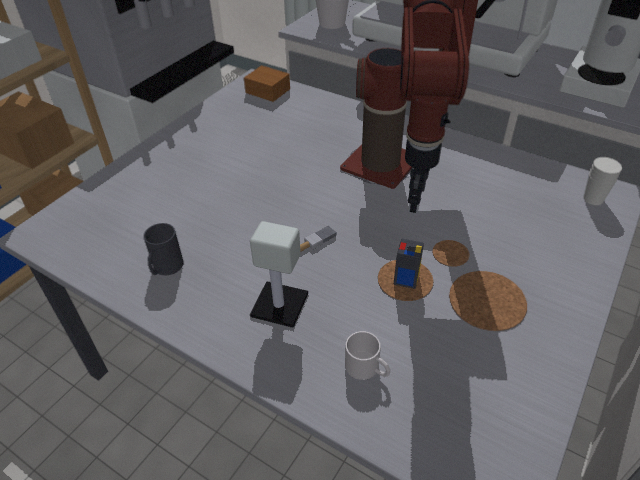

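The tin stands upright at (408,265) in the middle of the mat. The gripper is clear, and the pitcher, cup, brush and reader are unmoved.

```bash
python3 -c "
from plant import bot; print(bot.job_done())"
```

```text
the job is handed in; nothing more can be done
None
```

The tin was shown red, blue, yellow and then base, each held over a second at about 8 cm from the lens; it now stands upright on the middle-sized mat, released, and the job was handed in at about 22 s (no verdict was returned).

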